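# Pack the tool caddy and hold its spring latch at the release mark

## Robot

A 6-joint arm with a two-finger parallel gripper is mounted at the origin on a cart in front of the work surface, level with it; the furniture and walls round the work are solid. World frame = base frame: x ahead of the robot, y to its left, z up, the work surface at z = 0. Lengths are in m, angles in rad, forces in N, time in s.
With the tool pointing down it reaches from about 0.3 to 0.85 m from the base axis. Payload 4.2 kg.
Tool frame: the origin (TCP) lies at the very end of the fingers, on their centre line; the grasp point (between the pads) lies 19 mm behind it; z points along the fingers, y is the line along which they close (so a half turn about z gives the same grasp; the last joint's range is limited). The gripper opens to 91 mm and grips with 3 to 60 N. Pads are 32 mm wide; open, the fingers measure 118 mm over their backs; the gripper's body (76 mm by 178 mm) begins 60 mm behind the grasp point.
Start: joints at [-1.204, 0.32, 1.565, -0, 1.257, -0.02], TCP at [0.217, -0.533, 0.214] pointing down, gripper open.
Joint ranges: [-3.11, 3.11], [-0.84, 2.01], [0.21, 2.61], [-1.34, 4.49], [0.05, 2.63], [-2.56, 2.56]. Speed limits (rad/s): [2.57, 2.57, 3.14, 3.14, 3.14, 3.14].

## Interface

Orientations are given as a rotation vector (axis times angle).
In Python, from bench import * gives the robot as it stands. The module is installed in compiled form; this text tells all that it offers.
- The arm moves only by the tool step_arm, never from a script. Its argument "moves" is a list of rows, each an object with "xyz": the shift along the world's x, y, z in cm, a list of three; "spin": the turn about the world's z in degrees; "claw": the finger opening in cm, from 0 to 9.12. In form: [{"xyz": [tx, ty, tz], "spin": spin, "claw": claw}, ...]. A call has 1 to 12 rows; each row shifts and turns the commanded pose from where the row before left it; what a row does not reach is not made up. A row lasts 1/10 s, in which the tool goes at most 50 mm and 8.59 degrees, less where a joint would pass 70% of its speed; a pose out of reach is approached as far as the arm can. A call is refused whole if a number of a shift passes 5 or a number of a turn 8.59, either way. A call with a gripper value outside its range is refused whole. The fingers move at their own pace and stop on an object; "newtons" is the grip in N (left out, the last holds). Time passes only in rows, so rows that do not move let the fingers close. It gives the time, the measured TCP pose, the force, the opening and the grip force at its end, in the units of the state.
- sense(): the state, without advancing time (a new reading comes with each control period).
- camera(name): name is "side" or "top"; returns a dict with "frame" (420x560x3 uint8, red, green, blue), "range_z" (420x560 float32, m along the optical axis (not along the pixel's ray), 0 where there is no reading), "intrinsics" (3x3 intrinsics, pixels), "extrinsics" (4x4, takes a point from camera to world coordinates). Camera axes: x right, y down, z forward; pixel columns grow to the right and rows downward; lengths in m; the calibration is good to about 2 mm. A picture is of the moment at which its call begins.
- job_done(): hands the job in; it is judged then, once.
The state is a dict: "time": time; "joint_positions": joint angles; "qd": joint speeds; "joint_efforts": joint torques, N m; "eef_pos": TCP position; "tcp_rot": TCP orientation; "contact_force": force on the tool from outside, world axes, zero at the start; "wrist_torque": the same for the moment, N m; "width": finger opening in m; "gripper_force": force on a finger pad.
Only numpy, scipy, OpenCV 4.12 (cv2) and the standard library are available. Lean on these libraries where they do the work, as an engineer would, in place of code of your own. Each camera call takes 0.05 s, during which the arm holds its last target. There are 200 camera calls.

## Task

Pack the caddy: lay both screwdrivers inside its long bin and set the small round tin upright in its short bin, leaving everything else on the desk where it is. Then pull the caddy's spring latch out by its upright lug until the pointer lines up with the index tab, and finish still holding it there, so that I can lift the caddy out: the latch springs back if you let go.

Things in the scene. Friction and masses are not known exactly. Their poses are not given: they have to be found in the camera images.
- dock: Aluminium plate 225 (x) x 255 (y) x 8 mm, fixed to the desk, carrying a grey plastic caddy with two open bins and, in its front right corner, the spring latch. Origin: centre of the plate's underside. x points away from the robot apart from a yaw of up to 0.25 rad.
- long_bin (a point): Centre of the long bin's floor, 12 mm above the desk; dock axes. Inside 207 (x) x 107 (y) mm, walls 4 mm thick, rim 36 mm above the desk. At dock x 0, y +62.5 mm.
- short_bin (a point): Centre of the short bin's floor, 12 mm above the desk; dock axes. Inside 107 (x) x 104 (y) mm, walls 4 mm thick, rim 36 mm above the desk. At dock x +50, y -52.5 mm.
- latch_lug (a point): Middle of the upright grey lug on the latch slide, 52 mm above the desk. Lug 30 (dock x) x 12 (dock y) mm, standing from 19.5 to 62.5 mm above the desk on a 40 x 30 mm steel carriage: pinch it across its 12 mm from above. No wall within 55 mm of its centre along dock y, nor 45 mm along dock x.
- latch_pointer (a point): Tip of the thin steel pointer on the latch carriage, 37 mm from the lug's axis towards dock -x, at the lug's dock y, 18 mm above the desk. It moves with the slide.
- latch (a joint): Travel of the latch slide in m: 0 shut (at the start; a spring pulls it there), growing as it is pulled along dock -y, stop at 0.045. Pull: 3 N at 0, plus 200 N per m of travel; friction about 0.4 N. It carries the lug and pointer along by the same distance.
- mark: Index tab, the mark: upright dark steel blade 14 (x) x 3 (y) x 12 mm high on a small foot, fixed to the dock plate beside the pointer's path; axes parallel to the dock's. Origin: centre of its underside, 8 mm above the desk. It stands 18 to 34 mm from the resting pointer along dock -y.
- driver_green: Precision screwdriver with a green and black handle, 140 mm long, lying on the desk. Origin: middle of its length, at its underside; x runs along it to the tip. Handle from x -70 to +7 mm, 13 mm wide and high; blade 4 mm thick. 30 g, grip at x -25 mm.
- driver_yellow: Precision screwdriver with a yellow handle, 155 mm long, lying on the desk. Origin: middle of its length, at its underside; x runs along it to the tip. Handle from x -78 to +8 mm, 13 mm wide and high; blade 4 mm thick. 30 g, grip at x -25 mm.
- driver_green_butt (a point): Handle end of the green screwdriver, x -70 mm, on its axis.
- driver_green_tip (a point): Blade tip of the green screwdriver, x +70 mm, on its axis.
- driver_yellow_butt (a point): Handle end of the yellow screwdriver, x -78 mm, on its axis.
- driver_yellow_tip (a point): Blade tip of the yellow screwdriver, x +78 mm, on its axis.
- flux_tin: Small round tin with a fixed lid, 50 mm diameter, 23 mm high, standing on the desk. Origin: centre of its underside.
- multimeter: Bystander: multimeter 120 x 62 x 42 mm lying at the back right. Origin: underside centre.
- tape_roll: Bystander: roll of tape, 93 mm across, 74 mm high, behind the tools. Origin: underside centre.
- suction_cup: Bystander: suction cup 38 x 41 x 30 mm behind the tools, right of the multimeter. Origin: underside centre.
Things that resemble listed ones, but are neither listed nor needed, are in the scene too. There is more than one size of the flux_tin; the job needs the larger.

How it is judged:
On the way, in this order (a step that is already met when the one before it is completed fails the run):
1. both screwdrivers lie released in the long bin and the tin stands released in the short bin (x of driver_green_butt in the frame of dock between -0.105 and 0.105 m and y of driver_green_butt in the frame of dock between 0.007 and 0.118 m and z of each of driver_green_butt, driver_green_tip, driver_yellow_butt, driver_yellow_tip in the frame of dock below 0.04 m and x of driver_green_tip in the frame of dock between -0.105 and 0.105 m and y of driver_green_tip in the frame of dock between 0.007 and 0.118 m and x of driver_yellow_butt in the frame of dock between -0.105 and 0.105 m and y of driver_yellow_butt in the frame of dock between 0.007 and 0.118 m and x of driver_yellow_tip in the frame of dock between -0.105 and 0.105 m and y of driver_yellow_tip in the frame of dock between 0.007 and 0.118 m and x of flux_tin in the frame of dock between 0.005 and 0.095 m and y of flux_tin in the frame of dock between -0.095 and -0.01 m and z of flux_tin in the frame of dock below 0.018 m and angle between flux_tin's own z axis and vertical below 0.2 rad and contact force between each of driver_green, driver_yellow, flux_tin and the fingers below 0.1 N and linear speed of each of driver_green, driver_yellow, flux_tin below 0.03 m/s), for 0.2 s.
2. then the latch is pulled by the fingers to the mark and kept there (y of latch_pointer in the frame of mark between -0.004 and 0.004 m and contact force between the fingers and latch above 2 N and velocity of joint latch between -0.01 and 0.01 m/s), for 0.5 s.
At the end, for the whole second after the job is handed in: Both ends of each screwdriver are inside the long bin, the tin stands upright on the floor of the short bin, all released and at rest; the fingers hold the latch with more than 2 N, its pointer within 4 mm of the middle of the index tab, not moving (all of step 1 and all of step 2); the arm keeps its last pose, push and grip.
It fails at once if the multimeter is shifted by more than 30 mm (distance of multimeter from where it was at the start of the episode above 0.03 m).
It fails at once if the tape roll is shifted by more than 30 mm (distance of tape_roll from where it was at the start of the episode above 0.03 m).
It fails at once if the suction cup is shifted by more than 30 mm (distance of suction_cup from where it was at the start of the episode above 0.03 m).
It also fails if it takes over 72 s, if anything falls off the work surface, if the arm or the gripper's body presses on something with over 40 N, if the wrist force passes 120 N, or if a joint passes its speed limit or range.

## Working session

There is one attempt and no reset: what is moved stays moved. The work goes in short steps, Python scripts to look and compute and a tool call to move; the robot and the scene stay as the last step left them, time stands still between calls to the robot, and variables do not carry over. Pictures are saved under pics/ and viewed, at most 10 in all, crops included, and the job is handed in when it is done.

Besides the shell and the picture viewer there is one more tool, called after "Emit:" as name(argument=value, ...), one argument or row to a line, values as JSON. step_arm: Moves the arm, as the interface text tells. Its arguments: {"type":"object","properties":{"moves":{"type":"array","items":{"type":"object","properties":{"xyz":{"type":"array","items":{"type":"number"}},"spin":{"type":"number"},"claw":{"type":"number"}}}},"newtons":{"type":"number"}},"required":["moves"]}

```bash
mkdir -p pics
cat > h.py <<'E'
from bench import *
import numpy as np, cv2
def snap(n,save=None):
    c=camera(n); np.savez(f'{n}.npz',**c)
    if save: cv2.imwrite(f'pics/{save}.png',c['frame'][:,:,::-1])
    return c
def ray(c,u,v,z):
    K,T=c['intrinsics'],c['extrinsics']
    d=T[:3,:3]@np.linalg.solve(K,[u,v,1]); o=T[:3,3]
    return o+d*(z-o[2])/d[2]
def cloud(c):
    v,u=np.indices(c['range_z'].shape); Z=c['range_z']
    p=np.stack([u,v,np.ones_like(u)],-1)@np.linalg.inv(c['intrinsics']).T*Z[...,None]
    return p@c['extrinsics'][:3,:3].T+c['extrinsics'][:3,3]
E
python3 - <<'E'
from h import *
for n in('top','side'):
    c=snap(n,n+'0'); print(c['extrinsics'].round(3),c['intrinsics'].round(1))
print(sense())
E
```

```text
[[-0.017 -0.983  0.183  0.358]
 [-1.     0.016 -0.01   0.011]
 [ 0.007 -0.183 -0.983  1.182]
 [ 0.     0.     0.     1.   ]] [[467.   0. 292.]
 [  0. 467. 203.]
 [  0.   0.   1.]]
[[ 0.919 -0.164  0.359  0.241]
 [-0.394 -0.422  0.816 -0.701]
 [ 0.017 -0.892 -0.452  0.454]
 [ 0.     0.     0.     1.   ]] [[385.7   0.  282.6]
 [  0.  385.7 208.6]
 [  0.    0.    1. ]]
{'time': 0.1, 'joint_positions': array([-1.20403281e+00,  3.20254316e-01,  1.56549796e+00, -4.64984327e-06,
        1.25736301e+00, -2.00017827e-02]), 'qd': array([ 0.0009378 , -0.00155927, -0.00289493,  0.00147049, -0.0018144 ,
        0.00147014]), 'joint_efforts': array([-2.08157430e-04, -4.13331664e+01, -2.32508862e+01,  7.27956416e-02,
        4.21288563e-02, -5.05333401e-05]), 'eef_pos': array([ 0.21673781, -0.53214377,  0.21321213]), 'tcp_rot': array([-3.08156110e+00, -6.03464094e-01,  4.19250509e-04]), 'contact_force': array([-0.31644674,  0.52090459, -0.37662435]), 'wrist_torque': array([ 0.02867956,  0.02787735, -0.03057356]), 'gripper_force': 0.0, 'width': 0.0910292109303261}
```

View pics/top0.png

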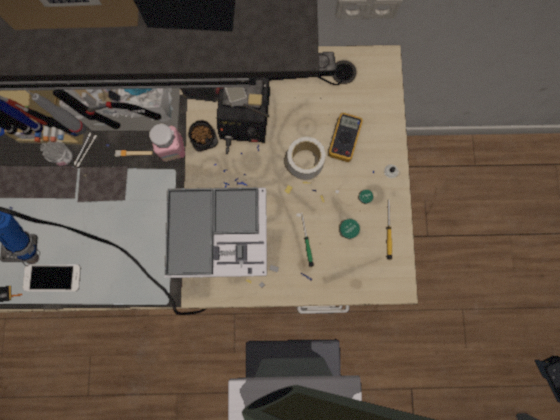

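View pics/side0.png

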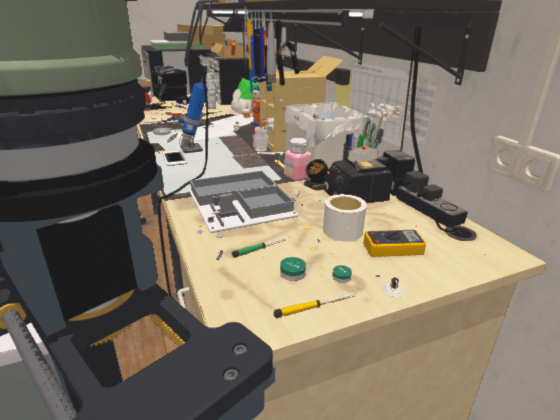

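The top view shows the dock at about (217,232), with the latch in its front right corner at (240,253). The green driver runs from (300,215) at the tip to (311,265) at the butt, and the yellow from (388,202) to (389,257). The two lookalike sets are the tins, at (348,229) (larger) and (366,197) (smaller), and the small blue bits on the desk. I choose the larger tin at (348,229) and will check it in a crop.

Run:
```python
from h import *
c=dict(np.load('top.npz')); f=c['frame']; P=cloud(c)
hsv=cv2.cvtColor(f,cv2.COLOR_RGB2HSV)
roi=np.zeros(f.shape[:2],bool); roi[180:290,270:410]=1
def comps(m,name):
    n,l,s,ce=cv2.connectedComponentsWithStats((m&roi).astype('uint8'))
    for i in range(1,n):
        if s[i,4]<40: continue
        vu=np.argwhere(l==i); z=np.median(P[l==i][:,2])
        w=np.array([ray(c,u,v,z)[:2] for v,u in vu]); r=cv2.minAreaRect((w*1000).astype('float32'))
        print(name,ce[i].round(1),s[i,4],'z',z.round(4),'rect mm',np.round(r[0]),np.round(r[1]),round(r[2],1))
H,S,V=hsv[...,0],hsv[...,1],hsv[...,2]
comps((H>60)&(H<95)&(S>110),'green')
comps((H>15)&(H<32)&(S>170)&(V>120),'yellow')
# height above desk
for n,(u,v) in dict(gtip=(300,215),gbutt=(311,264),ytip=(388.5,202),ybutt=(389,258)).items(): print(n,ray(c,u,v,.0065).round(4))
# dock plate contour: z between 4 and 60mm in left area
m=np.zeros(f.shape[:2],bool); m[175:290,150:275]=1
d=m&(P[...,2]>.004)&(P[...,2]<.08)
for lo,hi in((.004,.012),(.03,.042),(.055,.075)):
    q=P[m&(P[...,2]>lo)&(P[...,2]<hi)]; print(lo,len(q),cv2.minAreaRect((q[:,:2]*1000).astype('float32')) if len(q) else '')
q=P[d]; print('all',cv2.minAreaRect((q[:,:2]*1000).astype('float32')))
a=cv2.resize(f[180:285,155:275],None,fx=5,fy=5,interpolation=2)
b=cv2.resize(f[180:285,285:405],None,fx=5,fy=5,interpolation=2)
im=np.hstack([a,b]); im=cv2.resize(im,(800,350)); 
s=dict(np.load('side.npz'))['frame'][165:325,175:415]; s=cv2.resize(s,(375,250)) 
sc=dict(np.load('side.npz'))['frame'][165:235,180:300]; sc=cv2.resize(sc,(425,250))
cv2.imwrite('pics/crop1.png',np.vstack([im,np.hstack([s,sc])])[:,:,::-1])
```

```text
green [365.8 196. ] 65 z 0.0152 rect mm [ 590. -190.] [26. 26.] 89.1
green [349.3 228.5] 170 z 0.0215 rect mm [ 508. -144.] [42. 43.] 61.7
green [308.2 250.7] 46 z 0.0107 rect mm [456. -39.] [56.  6.] 8.2
yellow [388.8 242.9] 61 z 0.0099 rect mm [ 474. -242.] [ 8. 63.] 86.8
gtip [ 0.5454 -0.0209  0.0065]
gbutt [ 0.4209 -0.0459  0.0065]
ytip [ 0.5754 -0.2486  0.0065]
ybutt [ 0.4325 -0.242   0.0065]
0.004 6012 ((508.99493408203125, 206.8032989501953), (320.9516906738281, 290.6660461425781), 89.11215209960938)
0.03 840 ((508.4346923828125, 197.97804260253906), (215.09266662597656, 229.0930938720703), 0.28630900382995605)
0.055 60 ((453.1393127441406, 126.14891815185547), (26.879228591918945, 10.144121170043945), 0.34615975618362427)
all ((508.99493408203125, 206.8032989501953), (320.9516906738281, 290.6660461425781), 89.11215209960938)
```

View pics/crop1.png

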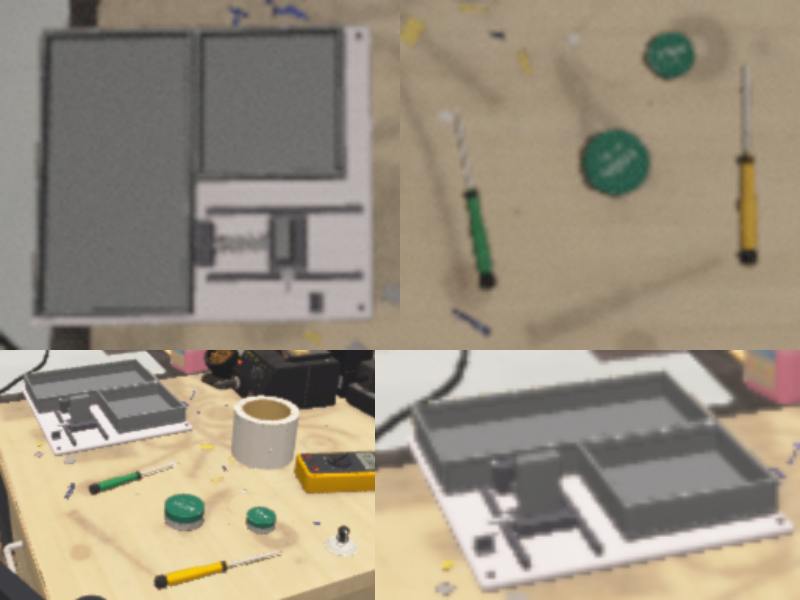

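The crop confirms the larger tin (lid about 43 mm across, top at 21 mm) at (0.508,-0.144). The dock is at about (0.508,0.192) with yaw near 0. In the left crop the pointer is at (288,285) and the tab at (316,302), so the pull is roughly 20 mm. I'll start with the yellow driver.

Emit:
step_arm(
  moves=[
    {"xyz":[2.2,2.4,-0.8],"spin":-2.1,"claw":5},
    {"xyz":[2.2,2.4,-0.8],"spin":-2.1,"claw":5},
    {"xyz":[2.2,2.4,-0.8],"spin":-2.1,"claw":5},
    {"xyz":[2.2,2.4,-0.8],"spin":-2.1,"claw":5},
    {"xyz":[2.2,2.4,-0.8],"spin":-2.1,"claw":5},
    {"xyz":[2.2,2.4,-0.8],"spin":-2.1,"claw":5},
    {"xyz":[2.2,2.4,-0.8],"spin":-2.1,"claw":5},
    {"xyz":[2.2,2.4,-0.8],"spin":-2.1,"claw":5},
    {"xyz":[2.2,2.4,-0.8],"spin":-2.1,"claw":5},
    {"xyz":[2.2,2.4,-0.8],"spin":-2.1,"claw":5},
    {"xyz":[2.2,2.4,-0.8],"spin":-2.1,"claw":5},
    {"xyz":[2.0,2.4,-0.8],"spin":-2.1,"claw":5},
  ],
)

```text
time: 1.3
eef_pos: [0.4796, -0.2433, 0.1173]
tcp_rot: [-3.14, 0.085, 0.001]
contact_force: [-0.3, -0.3, -0.4]
width: 0.05
gripper_force: 0.0
```

```bash
cat >> h.py <<'E'
from scipy.spatial.transform import Rotation as Ro
def st():
    s=sense(); x=Ro.from_rotvec(s['tcp_rot']).as_matrix()[:,0]
    print('t',round(s['time'],2),'tcp',s['eef_pos'].round(4),'yaw',round(np.degrees(np.arctan2(x[1],x[0])),2),'F',s['contact_force'].round(1),'w',round(s['width'],4),'g',round(s['gripper_force'],1),'q6',s['joint_positions'][5].round(2))
E
python3 -c "
from h import *
st()"
```

```text
t 1.3 tcp [ 0.4796 -0.2433  0.1173] yaw -3.12 F [-0.3 -0.3 -0.4] w 0.05 g 0.0 q6 1.13
```

Emit:
step_arm(
  moves=[
    {"xyz":[0,-0.1,-3],"spin":0.3,"claw":5},
    {"xyz":[0,0,-3],"claw":5},
    {"xyz":[0,0,-3],"claw":5},
    {"xyz":[0,0,-1.6],"claw":5},
    {"xyz":[0,0,-0.8],"claw":5},
    {"xyz":[0,0,0],"claw":0.5},
    {"xyz":[0,0,0],"claw":0.5},
    {"xyz":[0,0,0],"claw":0.5},
    {"xyz":[0,0,0],"claw":0.5},
    {"xyz":[0,0,0],"claw":0.5},
  ],
  newtons=15,
)

```text
$.moves[1]: bad value
```

Emit:
step_arm(
  moves=[
    {"xyz":[0,-0.1,-3],"spin":0.3,"claw":5},
    {"xyz":[0,0,-3],"spin":0,"claw":5},
    {"xyz":[0,0,-3],"spin":0,"claw":5},
    {"xyz":[0,0,-1.6],"spin":0,"claw":5},
    {"xyz":[0,0,-0.8],"spin":0,"claw":5},
    {"xyz":[0,0,0],"spin":0,"claw":0.5},
    {"xyz":[0,0,0],"spin":0,"claw":0.5},
    {"xyz":[0,0,0],"spin":0,"claw":0.5},
    {"xyz":[0,0,0],"spin":0,"claw":0.5},
    {"xyz":[0,0,0],"spin":0,"claw":0.5},
  ],
  newtons=15,
)

```text
time: 2.3
eef_pos: [0.4793, -0.2458, 0.0047]
tcp_rot: [3.14, -0.075, 0.002]
contact_force: [0.6, -0.3, 0.1]
width: 0.0127
gripper_force: 0.1
```

Emit:
step_arm(
  moves=[
    {"xyz":[0,0,0],"spin":0,"claw":0.5},
    {"xyz":[0,0,0],"spin":0,"claw":0.5},
    {"xyz":[0,0,2],"spin":0,"claw":0.5},
    {"xyz":[0,0,3],"spin":0,"claw":0.5},
    {"xyz":[0,0,4],"spin":0,"claw":0.5},
    {"xyz":[0,0,3],"spin":0,"claw":0.5},
    {"xyz":[0,0,0],"spin":0,"claw":0.5},
  ],
)

```text
time: 3.0
eef_pos: [0.4815, -0.2469, 0.1282]
tcp_rot: [3.136, -0.075, 0.013]
contact_force: [0.4, -0.8, -0.6]
width: 0.0123
gripper_force: 15.0
```

Run:
```python
from h import *
st(); t=snap('top'); s=snap('side')
cv2.imwrite('pics/lift1.png',np.hstack([cv2.resize(t['frame'][170:290,290:430],(420,360)),cv2.resize(s['frame'][120:360,130:410],(380,360))])[:,:,::-1])
```

```text
t 3.0 tcp [ 0.4815 -0.2469  0.1282] yaw -2.74 F [ 0.4 -0.8 -0.6] w 0.0123 g 15.0 q6 1.12
```

View pics/lift1.png

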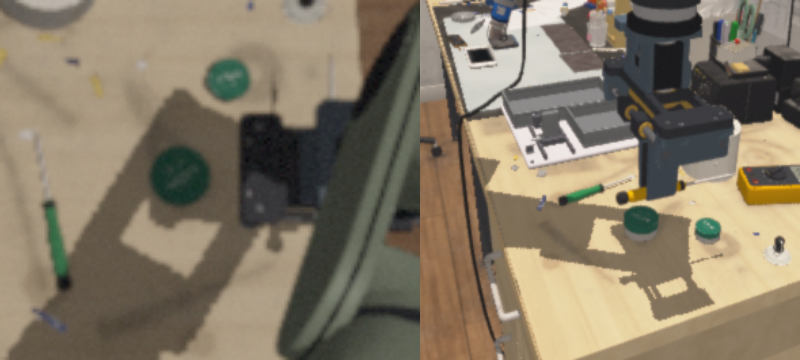

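The yellow driver is held level (right half, at about (650,190)). Carrying it to the long bin.

Emit:
step_arm(
  moves=[
    {"xyz":[0,3,0],"spin":0.3,"claw":0.5},
    {"xyz":[0,4.2,0],"spin":0.3,"claw":0.5},
    {"xyz":[0,4.2,0],"spin":0.3,"claw":0.5},
    {"xyz":[0,4.2,0],"spin":0.3,"claw":0.5},
    {"xyz":[0,4.2,0],"spin":0.3,"claw":0.5},
    {"xyz":[0,4.2,0],"spin":0.3,"claw":0.5},
    {"xyz":[0,4.2,0],"spin":0.3,"claw":0.5},
    {"xyz":[0,4.2,0],"spin":0.3,"claw":0.5},
    {"xyz":[0,4.2,0],"spin":0.3,"claw":0.5},
    {"xyz":[0,4.2,0],"spin":0.3,"claw":0.5},
    {"xyz":[0,4.2,0],"spin":0,"claw":0.5},
    {"xyz":[0,3.2,0],"spin":0,"claw":0.5},
  ],
)

```text
time: 4.3
eef_pos: [0.4774, 0.2383, 0.1218]
tcp_rot: [3.14, 0.009, -0.006]
contact_force: [0.1, -0.7, 0.5]
width: 0.0125
gripper_force: 15.0
```

```bash
python3 -c "
from h import *
st()"
```

```text
t 4.3 tcp [0.4774 0.2383 0.1218] yaw 0.33 F [ 0.1 -0.7  0.5] w 0.0125 g 15.0 q6 2.01
```

Emit:
step_arm(
  moves=[
    {"xyz":[0.4,-0.1,-3],"spin":0,"claw":0.5},
    {"xyz":[0,0,-3],"spin":0,"claw":0.5},
    {"xyz":[0,0,-2.4],"spin":0,"claw":0.5},
    {"xyz":[0,0,-1.4],"spin":0,"claw":0.5},
    {"xyz":[0,0,-0.5],"spin":0,"claw":0.5},
    {"xyz":[0,0,0],"spin":0,"claw":0.5},
    {"xyz":[0,0,0],"spin":0,"claw":2.4},
    {"xyz":[0,0,0],"spin":0,"claw":2.4},
    {"xyz":[0,0,2],"spin":0,"claw":2.4},
    {"xyz":[0,0,4],"spin":0,"claw":2.4},
    {"xyz":[0,-1,4],"spin":0,"claw":5},
  ],
)

```text
time: 5.4
eef_pos: [0.4829, 0.226, 0.1226]
tcp_rot: [-3.141, -0.009, -0.001]
contact_force: [1.0, -0.4, -0.2]
width: 0.0298
gripper_force: 0.0
```

```bash
python3 -c "
from h import *
st()"
```

```text
t 5.4 tcp [0.4829 0.226  0.1226] yaw 0.31 F [ 1.  -0.4 -0.2] w 0.0298 g 0.0 q6 1.98
```

Emit:
step_arm(
  moves=[
    {"xyz":[-0.3,-3,0],"spin":1.2,"claw":5},
    {"xyz":[-0.4,-4,0],"spin":1.2,"claw":5},
    {"xyz":[-0.4,-4,0],"spin":1.2,"claw":5},
    {"xyz":[-0.4,-4,0],"spin":1.2,"claw":5},
    {"xyz":[-0.4,-4,0],"spin":1.2,"claw":5},
    {"xyz":[-0.4,-4,0],"spin":1.2,"claw":5},
    {"xyz":[-0.3,-3,0],"spin":1.2,"claw":5},
    {"xyz":[0,-0.5,0],"spin":1.2,"claw":5},
    {"xyz":[0,0,-2],"spin":0,"claw":5},
    {"xyz":[0,0,-2],"spin":0,"claw":5},
  ],
)

```text
time: 6.4
eef_pos: [0.4579, -0.0402, 0.082]
tcp_rot: [3.129, 0.268, 0.007]
contact_force: [0.1, 0.5, -0.4]
width: 0.0499
gripper_force: 0.0
```

Run:
```python
from h import *
st(); s=snap('side')
cv2.imwrite('pics/green.png',cv2.resize(s['frame'][120:320,150:430],(784,560))[:,:,::-1])
```

```text
t 6.4 tcp [ 0.4579 -0.0402  0.082 ] yaw 9.79 F [ 0.1  0.5 -0.4] w 0.0499 g 0.0 q6 1.29
```

View pics/green.png

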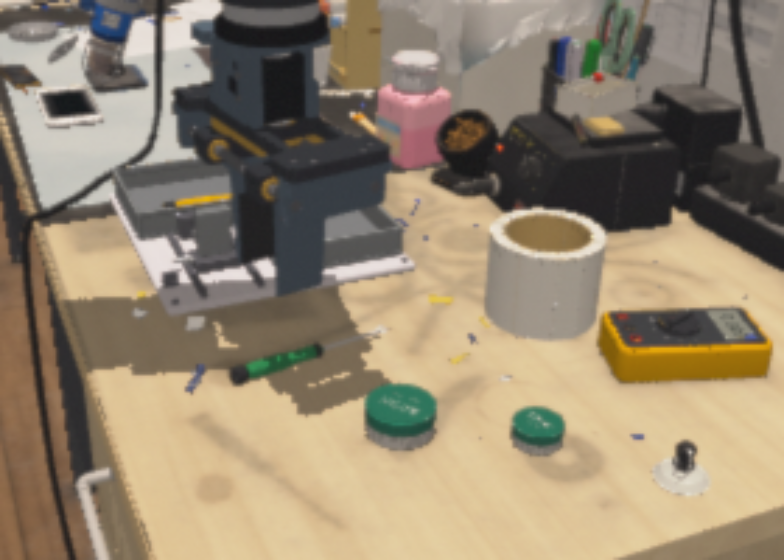

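The yellow driver lies in the bin (about (200,200)), and the green handle is below the gripper at (280,360). Descending.

Emit:
step_arm(
  moves=[
    {"xyz":[0,0.1,-3],"spin":0,"claw":5},
    {"xyz":[0,0,-3],"spin":0,"claw":5},
    {"xyz":[0,0,-1.3],"spin":0,"claw":5},
    {"xyz":[0,0,-0.5],"spin":0,"claw":5},
    {"xyz":[0,0,0],"spin":0,"claw":0.5},
    {"xyz":[0,0,0],"spin":0,"claw":0.5},
    {"xyz":[0,0,0],"spin":0,"claw":0.5},
    {"xyz":[0,0,0],"spin":0,"claw":0.5},
    {"xyz":[0,0,0],"spin":0,"claw":0.5},
    {"xyz":[0,0,0],"spin":0,"claw":0.5},
    {"xyz":[0,0,0],"spin":0,"claw":0.5},
  ],
)

```text
time: 7.55
eef_pos: [0.4573, -0.0386, 0.0035]
tcp_rot: [3.13, 0.27, 0.002]
contact_force: [-0.6, -0.7, 5.8]
width: 0.0124
gripper_force: 15.0
```

Emit:
step_arm(
  moves=[
    {"xyz":[0,0,2],"spin":0,"claw":0.5},
    {"xyz":[0,0,3],"spin":0,"claw":0.5},
    {"xyz":[0,0,4],"spin":0,"claw":0.5},
    {"xyz":[0,0,3],"spin":0,"claw":0.5},
    {"xyz":[0.3,3,0],"spin":-1.2,"claw":0.5},
    {"xyz":[0.4,4,0],"spin":-1.2,"claw":0.5},
    {"xyz":[0.4,4,0],"spin":-1.2,"claw":0.5},
    {"xyz":[0.4,4,0],"spin":-1.2,"claw":0.5},
    {"xyz":[0.4,4,0],"spin":-1.2,"claw":0.5},
    {"xyz":[0.3,4,0],"spin":-1.2,"claw":0.5},
    {"xyz":[0.3,4,0],"spin":-1.2,"claw":0.5},
    {"xyz":[0,3.9,0],"spin":-1.2,"claw":0.5},
  ],
)

```text
time: 8.75
eef_pos: [0.4817, 0.2722, 0.1226]
tcp_rot: [3.141, 0.006, -0.001]
contact_force: [0.7, -0.4, -0.7]
width: 0.0127
gripper_force: 15.0
```

Run:
```python
from h import *
st(); s=snap('side')
cv2.imwrite('pics/green2.png',cv2.resize(s['frame'][60:260,100:380],(784,560))[:,:,::-1])
```

```text
t 8.75 tcp [0.4817 0.2722 0.1226] yaw 0.22 F [ 0.7 -0.4 -0.7] w 0.0127 g 15.0 q6 2.06
```

View pics/green2.png

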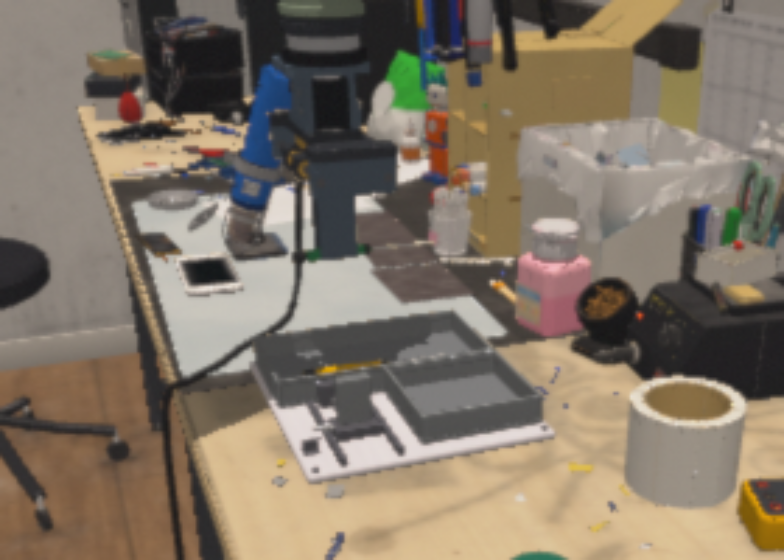

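Green is held (its ends show at (310,255) and (365,248)). Lowering and releasing.

Emit:
step_arm(
  moves=[
    {"xyz":[0,0.2,-3],"spin":0,"claw":0.5},
    {"xyz":[0,0,-3],"spin":0,"claw":0.5},
    {"xyz":[0,0,-2.6],"spin":0,"claw":0.5},
    {"xyz":[0,0,-1.4],"spin":0,"claw":0.5},
    {"xyz":[0,0,-0.6],"spin":0,"claw":0.5},
    {"xyz":[0,0,0],"spin":0,"claw":0.5},
    {"xyz":[0,0,0],"spin":0,"claw":2.4},
    {"xyz":[0,0,0],"spin":0,"claw":2.4},
    {"xyz":[0,0,2],"spin":0,"claw":2.4},
    {"xyz":[0,0,4],"spin":0,"claw":2.4},
    {"xyz":[0,0,4],"spin":0,"claw":5},
  ],
)

```text
time: 9.9
eef_pos: [0.4816, 0.2723, 0.1182]
tcp_rot: [3.141, 0.007, -0.001]
contact_force: [1.8, 0.7, 0.2]
width: 0.0293
gripper_force: 0.0
```

Emit:
step_arm(
  moves=[
    {"xyz":[0.2,-3,0],"spin":0,"claw":7.5},
    {"xyz":[0.2,-4.5,0],"spin":0,"claw":7.5},
    {"xyz":[0.2,-4.5,0],"spin":0,"claw":7.5},
    {"xyz":[0.2,-4.5,0],"spin":0,"claw":7.5},
    {"xyz":[0.2,-4.5,0],"spin":0,"claw":7.5},
    {"xyz":[0.3,-4.5,0],"spin":0,"claw":7.5},
    {"xyz":[0.3,-4.5,0],"spin":0,"claw":7.5},
    {"xyz":[0.3,-4.5,0],"spin":0,"claw":7.5},
    {"xyz":[0.3,-4.5,0],"spin":0,"claw":7.5},
    {"xyz":[0.3,-2.8,0],"spin":0,"claw":7.5},
    {"xyz":[0,0,-2],"spin":0,"claw":7.5},
  ],
)

```text
time: 11.0
eef_pos: [0.5098, -0.15, 0.0997]
tcp_rot: [3.138, 0.0, 0.013]
contact_force: [1.0, 1.2, 0.1]
width: 0.0748
gripper_force: 0.0
```

Run:
```python
from h import *
st(); t=snap('top'); s=snap('side')
cv2.imwrite('pics/two.png',np.vstack([np.hstack([cv2.resize(t['frame'][180:285,155:275],(400,350)),cv2.resize(t['frame'][180:285,285:405],(400,350))]),cv2.resize(s['frame'][165:265,180:500],(800,250))])[:,:,::-1])
```

```text
t 11.0 tcp [ 0.5098 -0.15    0.0997] yaw 0.02 F [1.  1.2 0.1] w 0.0748 g 0.0 q6 1.26
```

View pics/two.png

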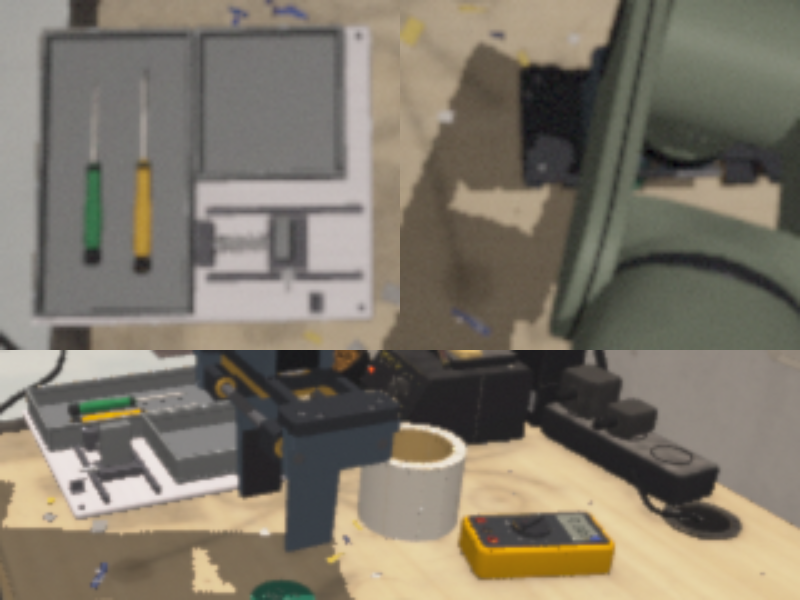

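Both drivers lie inside the long bin (green (93,215), yellow (142,215)). Next, the tin.

Emit:
step_arm(
  moves=[
    {"xyz":[0,0.3,-2],"spin":0,"claw":7.5},
    {"xyz":[0,0,-3],"spin":0,"claw":7.5},
    {"xyz":[0,0,-2.8],"spin":0,"claw":7.5},
    {"xyz":[0,0,-1.2],"spin":0,"claw":7.5},
    {"xyz":[0,0,-0.4],"spin":0,"claw":7.5},
    {"xyz":[0,0,0],"spin":0,"claw":4},
    {"xyz":[0,0,0],"spin":0,"claw":4},
    {"xyz":[0,0,0],"spin":0,"claw":4},
    {"xyz":[0,0,0],"spin":0,"claw":4},
    {"xyz":[0,0,0],"spin":0,"claw":4},
    {"xyz":[0,0,0],"spin":0,"claw":4},
  ],
)

```text
time: 12.2
eef_pos: [0.5077, -0.1428, 0.004]
tcp_rot: [3.141, 0.007, 0.003]
contact_force: [0.3, 0.7, 6.3]
width: 0.0491
gripper_force: 15.0
```

```bash
python3 -c "
from h import *
st()"
```

```text
t 12.2 tcp [ 0.5077 -0.1428  0.004 ] yaw 0.26 F [0.3 0.7 6.3] w 0.0491 g 15.0 q6 1.27
```

Emit:
step_arm(
  moves=[
    {"xyz":[0,0,2],"spin":0,"claw":4},
    {"xyz":[0,0,4],"spin":0,"claw":4},
    {"xyz":[0,0,3],"spin":0,"claw":4},
    {"xyz":[0.5,3,0],"spin":0,"claw":4},
    {"xyz":[0.7,4,0],"spin":0,"claw":4},
    {"xyz":[0.8,4,0],"spin":0,"claw":4},
    {"xyz":[0.8,4,0],"spin":0,"claw":4},
    {"xyz":[0.8,4,0],"spin":0,"claw":4},
    {"xyz":[0.7,4,0],"spin":0,"claw":4},
    {"xyz":[0.7,3,0],"spin":0,"claw":4},
    {"xyz":[0,2.2,0],"spin":0,"claw":4},
    {"xyz":[0,0,0],"spin":0,"claw":4},
  ],
)

```text
time: 13.4
eef_pos: [0.5567, 0.142, 0.0927]
tcp_rot: [-3.141, -0.012, 0.001]
contact_force: [0.2, -0.7, -0.6]
width: 0.0491
gripper_force: 15.0
```

```bash
python3 -c "
from h import *
st()"
```

```text
t 13.4 tcp [0.5567 0.142  0.0927] yaw 0.44 F [ 0.2 -0.7 -0.6] w 0.0491 g 15.0 q6 1.79
```

Emit:
step_arm(
  moves=[
    {"xyz":[0,-0.2,-2],"spin":0,"claw":4},
    {"xyz":[0,0,-3],"spin":0,"claw":4},
    {"xyz":[0,0,-1.6],"spin":0,"claw":4},
    {"xyz":[0,0,-0.7],"spin":0,"claw":4},
    {"xyz":[0,0,-0.2],"spin":0,"claw":4},
    {"xyz":[0,0,0],"spin":0,"claw":4},
    {"xyz":[0,0,0],"spin":0,"claw":6.4},
    {"xyz":[0,0,0],"spin":0,"claw":6.4},
    {"xyz":[0,0,0],"spin":0,"claw":6.4},
    {"xyz":[0,0,2],"spin":0,"claw":6.4},
    {"xyz":[0,0,4],"spin":0,"claw":6.4},
    {"xyz":[0,0,4],"spin":0,"claw":6},
  ],
)

```text
time: 14.6
eef_pos: [0.5564, 0.1374, 0.1188]
tcp_rot: [3.141, 0.007, -0.002]
contact_force: [0.7, -0.2, -0.2]
width: 0.0607
gripper_force: 0.0
```

Emit:
step_arm(
  moves=[
    {"xyz":[0,-2,1],"spin":0,"claw":5},
    {"xyz":[0,-4,1],"spin":0,"claw":5},
    {"xyz":[-2,-4,1],"spin":0,"claw":5},
    {"xyz":[-2,-4,0],"spin":0,"claw":5},
    {"xyz":[-2,-4,0],"spin":0,"claw":5},
    {"xyz":[-2,-4,0],"spin":0,"claw":5},
    {"xyz":[-2,-3,0],"spin":0,"claw":5},
  ],
)

```text
time: 15.3
eef_pos: [0.456, -0.1144, 0.1485]
tcp_rot: [3.141, 0.006, 0.002]
contact_force: [0.5, -0.1, 0.9]
width: 0.0504
gripper_force: 0.0
```

Run:
```python
from h import *
st(); t=snap('top'); s=snap('side'); P=cloud(t)
f=t['frame']; H,S,V=cv2.split(cv2.cvtColor(f,cv2.COLOR_RGB2HSV))
m=(H>60)&(H<95)&(S>110); m[:,:200]=0; m[:,275:]=0; m[:180]=0; m[290:]=0
if m.sum():
    v,u=np.argwhere(m).mean(0); print('tin',m.sum(),ray(t,u,v,.035),np.median(P[m][:,2]))
q=P[180:290,150:275].reshape(-1,3); q=q[(q[:,2]>.055)&(q[:,2]<.075)]; print('lug',len(q),(q.min(0)+q.max(0))/2,q.mean(0))
# enlarge latch area
g=cv2.resize(f[238:283,208:268],(800,600),interpolation=cv2.INTER_CUBIC)
cv2.imwrite('pics/latch.png',np.hstack([cv2.resize(f[238:283,215:265],(444,400),interpolation=2),cv2.resize(s['frame'][165:235,185:290],(356,400),interpolation=2)])[:,:,::-1])
```

```text
t 15.3 tcp [ 0.456  -0.1144  0.1485] yaw 0.23 F [ 0.5 -0.1  0.9] w 0.0504 g 0.0 q6 1.3
tin 174 [0.55579621 0.13842376 0.035     ] 0.03326285528224393
lug 60 [0.45303534 0.12612281 0.06068804] [0.45303882 0.12607247 0.06073298]
```

View pics/latch.png

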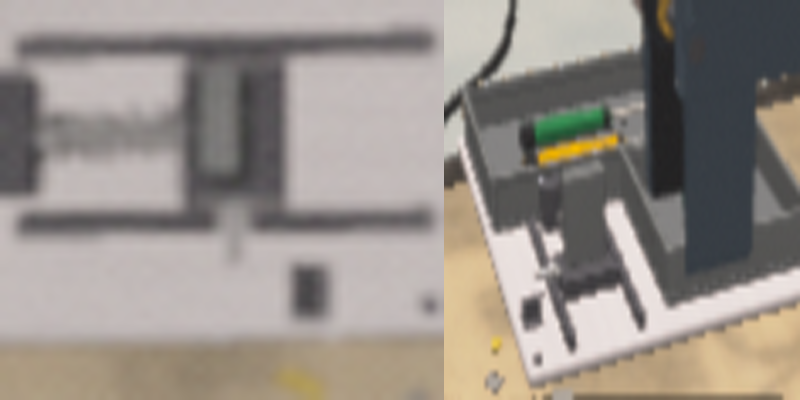

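The tin is standing in the short bin. In the left crop the pointer tip is at (234,258) and the tab at (310,291). Computing the travel between them.

Run:
```python
from h import *
for n,mb,pb in(('top',(265,277,246,255),(263,269,238,245)),('side',None,None)):
    c=dict(np.load(n+'.npz')); g=c['frame'].mean(2)
    if n=='side':
        k=400/70; k2=356/105
        print(g[214:226,196:214].round().astype(int)); 
        for nm,(x,y),z in(('mark top',(533-444,308),.0145),('ptr',(536-444,272),.018)):
            print(nm,ray(c,185+(x+.5)/k2-.5,165+(y+.5)/k-.5,z))
        continue
    for nm,b,sg,z in(('mark',mb,-1,.014),('ptr',pb,1,.018)):
        a=g[b[0]:b[1],b[2]:b[3]]; print(nm,a.round().astype(int))
        w=np.clip(np.median(a if nm=='ptr' else np.sort(a.ravel())[-60:])-a-12,0,None)
        v,u=np.indices(a.shape); vv=(w*v).sum()/w.sum()+b[0]; uu=(w*u).sum()/w.sum()+b[2]
        print(nm,uu,vv,ray(c,uu,vv,z).round(4))
```

```text
mark [[186 186 186 187 186 186 187 188 188]
 [188 187 185 184 185 187 188 189 188]
 [186 173 154 158 158 165 179 187 189]
 [184 160 105  94 100 128 168 186 188]
 [185 158  98  74  87 115 163 186 190]
 [186 161  97  75  82 112 162 189 189]
 [189 160  94  73  87 113 164 188 190]
 [188 159  98  79  86 118 165 188 192]
 [186 166 128 115 117 139 170 189 190]
 [186 177 166 163 163 169 181 187 186]
 [172 171 169 168 167 173 177 175 169]
 [146 150 150 150 151 157 163 157 153]]
mark 249.38590203106332 270.90277777777777 [0.4061 0.1075 0.014 ]
ptr [[100 132 153 154 148 122  97]
 [158 166 164 155 164 164 156]
 [185 185 171 158 174 185 186]
 [187 186 172 157 174 187 189]
 [187 185 174 168 179 186 188]
 [187 187 184 183 186 184 187]]
ptr 241.15175097276264 263.15953307392994 [0.4253 0.1275 0.018 ]
[[183 183 181 180 173 182 214 224 225 225 225 227 226 225 225 221 218 219]
 [178 176 173 170 165 145 200 222 225 225 225 226 227 225 224 221 222 222]
 [168 167 166 166 163 159 178 214 224 225 225 225 222 220 202 179 173 157]
 [167 166 167 165 163 158 144 199 222 225 224 204 150 127 111  97 100 145]
 [169 166 164 163 161 160 159 177 214 224 223 194 111  75  68  67  73 128]
 [166 161 158 158 158 158 154 141 198 222 224 190 106  69  65  65  71 122]
 [170 164 160 159 160 158 155 151 176 214 222 178 100  71  69  75  80 114]
 [177 172 167 164 164 162 160 157 155 200 222 215 134  98 103 106 110 126]
 [182 178 173 168 166 164 163 162 161 177 213 222 173 129 147 157 182 212]
 [185 181 178 173 170 169 169 169 169 164 200 221 221 218 219 220 223 224]
 [185 184 182 173 168 167 178 180 180 177 179 212 225 226 225 225 226 226]
 [187 187 185 170 162 157 178 184 184 182 169 198 221 225 225 225 224 225]]
mark top [0.41030052 0.10551624 0.0145    ]
ptr [0.41873318 0.1299188  0.018     ]
```

Emit:
step_arm(
  moves=[
    {"xyz":[-0.3,3.1,0],"spin":0,"claw":5},
    {"xyz":[0,4.2,0],"spin":0,"claw":5},
    {"xyz":[0,4.2,0],"spin":0,"claw":5},
    {"xyz":[0,4.2,0],"spin":0,"claw":5},
    {"xyz":[0,4.2,0],"spin":0,"claw":5},
    {"xyz":[0,3,0],"spin":0,"claw":5},
    {"xyz":[0,1,-1],"spin":0,"claw":5},
    {"xyz":[0,0,-2],"spin":0,"claw":5},
    {"xyz":[0,0,-2],"spin":0,"claw":5},
  ],
)

```text
time: 16.3
eef_pos: [0.454, 0.1271, 0.0973]
tcp_rot: [3.141, 0.01, 0.001]
contact_force: [0.3, -0.0, -0.5]
width: 0.0499
gripper_force: 0.0
```

```bash
python3 -c "
from h import *
st()"
```

```text
t 16.3 tcp [0.454  0.1271 0.0973] yaw 0.35 F [ 0.3 -0.  -0.5] w 0.0499 g 0.0 q6 1.81
```

Emit:
step_arm(
  moves=[
    {"xyz":[0,0,-2],"spin":0,"claw":5},
    {"xyz":[0,0,-2.5],"spin":0,"claw":5},
    {"xyz":[0,0,-1.5],"spin":0,"claw":5},
    {"xyz":[0,0,0],"spin":0,"claw":0.5},
    {"xyz":[0,0,0],"spin":0,"claw":0.5},
    {"xyz":[0,0,0],"spin":0,"claw":0.5},
    {"xyz":[0,0,0],"spin":0,"claw":0.5},
    {"xyz":[0,0,0],"spin":0,"claw":0.5},
    {"xyz":[0,0,0],"spin":0,"claw":0.5},
    {"xyz":[0,0,0],"spin":0,"claw":0.5},
    {"xyz":[0,0,0],"spin":0,"claw":0.5},
  ],
  newtons=30,
)

```text
time: 17.4
eef_pos: [0.4544, 0.1269, 0.0387]
tcp_rot: [-3.141, -0.006, -0.002]
contact_force: [-1.1, 2.1, 5.8]
width: 0.0121
gripper_force: 30.0
```

```bash
python3 -c "
from h import *
st()"
```

```text
t 17.4 tcp [0.4544 0.1269 0.0387] yaw 0.22 F [-1.1  2.1  5.8] w 0.0121 g 30.0 q6 1.81
```

Emit:
step_arm(
  moves=[
    {"xyz":[0,-0.4,0],"spin":0,"claw":0.5},
    {"xyz":[0,-0.4,0],"spin":0,"claw":0.5},
    {"xyz":[0,-0.4,0],"spin":0,"claw":0.5},
    {"xyz":[0,-0.4,0],"spin":0,"claw":0.5},
    {"xyz":[0,-0.4,0],"spin":0,"claw":0.5},
    {"xyz":[0,0,0],"spin":0,"claw":0.5},
    {"xyz":[0,0,0],"spin":0,"claw":0.5},
    {"xyz":[0,0,0],"spin":0,"claw":0.5},
  ],
)

```text
time: 18.2
eef_pos: [0.4544, 0.1078, 0.0386]
tcp_rot: [-3.139, -0.005, -0.002]
contact_force: [-0.8, 6.6, 5.8]
width: 0.0116
gripper_force: 30.0
```

Run:
```python
from h import *
st(); t=snap('top'); s=snap('side')
cv2.imwrite('pics/pull.png',np.hstack([cv2.resize(t['frame'][238:283,215:265],(400,400),interpolation=2),cv2.resize(s['frame'][195:235,190:230],(400,400),interpolation=2)])[:,:,::-1])
```

```text
t 18.2 tcp [0.4544 0.1078 0.0386] yaw 0.17 F [-0.8  6.6  5.8] w 0.0116 g 30.0 q6 1.77
```

View pics/pull.png

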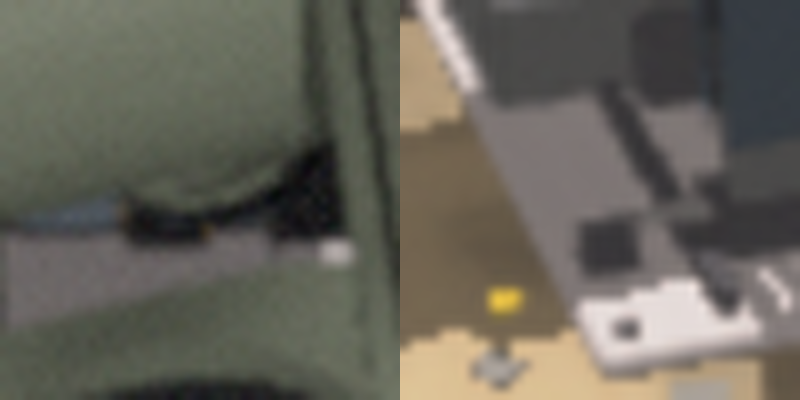

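The right panel shows the pointer at about (650,210), just behind the tab at (610,247). The top view is occluded, so I'll check numerically from the side view.

Run:
```python
from h import *
c=dict(np.load('side.npz')); g=c['frame'].mean(2)
print(g[208:226,204:226].round().astype(int))
T=c['extrinsics'];K=c['intrinsics']
def pr(p):
    q=K@(T[:3,:3].T@(np.array(p)-T[:3,3])); return (q[:2]/q[2]).round(2)
for y in(.1095,.1075,.1055,.1035,.1015,.0995): print(y,'mark topback L,R',pr([.399,y+.0015,.02]),pr([.413,y+.0015,.02]),'bottom front',pr([.399,y-.0015,.008]),pr([.413,y-.0015,.008]),'ptr tip',pr([.417,y,.018]))
print('dock corner', [pr([.508-.1125,.192-.1275,.008])])
```

```text
[[121 121 121 121 121 121 117  94  64  56  71 111 119 120 121 120 117 107
   76  62  60  60]
 [121 121 120 120 119 121 120 114  74  57  59  89 113 119 120 121 120 115
   79  62  63  65]
 [120 120 121 120 120 120 121 118  94  62  55  63  90 114 120 121 120 117
   83  72  72  72]
 [120 120 121 120 120 120 120 120 113  75  57  56  75 111 119 119 117 114
   88  76  75  73]
 [120 120 120 120 119 119 120 120 117  93  65  57  62  90 112  97  91  82
   72  73  74  74]
 [119 119 121 120 120 119 120 120 121 114  92  65  56  69 105  84  65  59
   63  72  74  73]
 [120 119 120 121 120 120 119 120 119 120 113  74  59  63  88  86  66  56
   57  71  72  73]
 [120 120 119 120 120 121 118 118 116 118 115  88  81  86  92  93  87  63
   55  60  60  59]
 [120 119 120 118 117 115 105  93  91  89  99  97  94  89  90  89  87  67
   56  54  55  55]
 [120 120 118 106  81  73  69  64  66  84 104 109  95  73  68  64  62  56
   55  56  57  56]
 [121 120 119 104  69  59  58  56  59  79 111 118 113  74  58  54  55  54
   55  55  56  56]
 [118 121 118 103  68  57  57  56  58  75 113 120 118  93  67  58  59  58
   
[... 662 characters left out ...]
11.94 220.22] ptr tip [213.16 215.98]
0.1075 mark topback L,R [205.69 216.62] [211.5  215.61] bottom front [206.35 221.63] [212.14 220.59] ptr tip [213.36 216.34]
0.1055 mark topback L,R [205.88 216.99] [211.71 215.98] bottom front [206.55 222.01] [212.35 220.97] ptr tip [213.57 216.71]
0.1035 mark topback L,R [206.08 217.37] [211.92 216.35] bottom front [206.74 222.39] [212.55 221.34] ptr tip [213.78 217.08]
0.1015 mark topback L,R [206.28 217.74] [212.12 216.72] bottom front [206.94 222.77] [212.76 221.72] ptr tip [213.99 217.45]
0.0995 mark topback L,R [206.48 218.11] [212.33 217.09] bottom front [207.14 223.15] [212.97 222.1 ] ptr tip [214.2  217.82]
dock corner [array([209.06, 230.05])]
```

The pointer is about 1 mm short in both estimates, and the 6.6 N force fits 19 mm of travel. Pulling slightly further and holding.

Emit:
step_arm(
  moves=[
    {"xyz":[0,-0.12,0],"spin":0,"claw":0.5},
    {"xyz":[0,0,0],"spin":0,"claw":0.5},
    {"xyz":[0,0,0],"spin":0,"claw":0.5},
    {"xyz":[0,0,0],"spin":0,"claw":0.5},
    {"xyz":[0,0,0],"spin":0,"claw":0.5},
    {"xyz":[0,0,0],"spin":0,"claw":0.5},
    {"xyz":[0,0,0],"spin":0,"claw":0.5},
    {"xyz":[0,0,0],"spin":0,"claw":0.5},
    {"xyz":[0,0,0],"spin":0,"claw":0.5},
    {"xyz":[0,0,0],"spin":0,"claw":0.5},
  ],
)

```text
time: 19.3
eef_pos: [0.4544, 0.1067, 0.0386]
tcp_rot: [-3.139, -0.005, -0.002]
contact_force: [-0.7, 6.2, 6.0]
width: 0.0117
gripper_force: 30.0
```

Run:
```python
from h import *
st(); s=snap('side')
cv2.imwrite('pics/final.png',np.hstack([cv2.resize(s['frame'][165:245,170:310],(500,400),interpolation=2),cv2.resize(s['frame'][205:229,200:218],(300,400),interpolation=2)])[:,:,::-1])
```

```text
t 19.3 tcp [0.4544 0.1067 0.0386] yaw 0.17 F [-0.7  6.2  6. ] w 0.0117 g 30.0 q6 1.77
```

View pics/final.png

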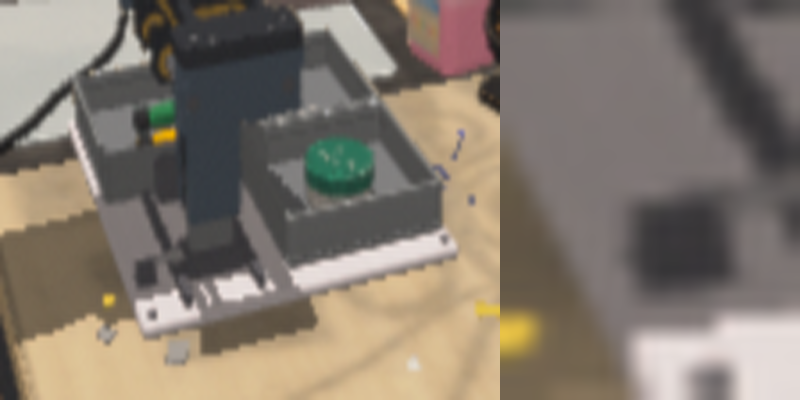

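Run:
```python
from h import *
c=dict(np.load('side.npz')); g=c['frame'].mean(2)
for _ in range(5): g=g+snap('side')['frame'].mean(2)
g/=6
print(g[213:225,205:221].round().astype(int))
T=c['extrinsics'];K=c['intrinsics']
def pr(p):
    q=K@(T[:3,:3].T@(np.array(p)-T[:3,3])); return (q[:2]/q[2]).round(2)
for x in(.406,.413,.416,.420,.424): print(x,'blade topback/topfront/foot front4',pr([x,.109,.02]),pr([x,.106,.02]),pr([x,.1035,.008]),'ptr',pr([x,.1075,.018]))
st()
```

```text
[[120 121 120 120 120 119 120 120 115  92  64  56  69 106  95  70]
 [120 120 121 120 120 120 119 120 120 114  74  59  64  87  83  69]
 [120 120 121 121 120 118 117 117 118 116  91  78  86  90  91  89]
 [120 120 119 117 115 105  93  91  91  99  97  94  92  91  91  88]
 [120 119 106  81  73  69  64  66  84 101 105  95  75  74  74  66]
 [120 118 104  69  58  58  57  59  78 111 118 113  75  60  58  56]
 [121 119 102  68  58  57  56  58  75 113 119 118  93  66  56  59]
 [120 118  97  66  57  56  56  56  68 110 119 120 114  92  68  86]
 [118 120 113  76  59  59  60  63  72 103 117 119 120 113  78  92]
 [115 121 118  94  81  86  89  98 111 116 119 119 122 132 113  80]
 [105 119 120 117 115 115 116 119 133 135 135 135 146 203 205 115]
 [ 98 115 122 133 136 136 136 147 205 213 212 212 214 220 217 141]]
0.406 blade topback/topfront/foot front4 [208.6  216.12] [208.91 216.67] [209.51 221.58] ptr [208.81 217.14]
0.413 blade topback/topfront/foot front4 [211.5  215.61] [211.81 216.16] [212.4  221.06] ptr [211.71 216.63]
0.416 blade topback/topfront/foot front4 [212.74 215.4 ] [213.05 215.95] [213.64 220.84] ptr [212.95 216.41]
0.42 blade topback/topfront/foot front4 [214.39 215.11] [214.7  215.66] [215.28 220.55] ptr [214.6  216.13]
0.424 blade topback/topfront/foot front4 [216.03 214.83] [216.35 215.37] [216.92 220.25] ptr [216.24 215.84]
t 19.6 tcp [0.4544 0.1067 0.0386] yaw 0.17 F [-2.2  6.3  5.3] w 0.0118 g 30.0 q6 1.77
```

The pointer lines up with the tab to about 1 mm, the tin stands upright in the short bin, and the hold is steady. Handing in.

```bash
python3 -c "
from h import *
print(job_done())"
```

```text
the job is handed in; nothing more can be done
None
```

The job is handed in: both screwdrivers are in the long bin, the tin stands upright in the short bin, and the gripper is holding the latch with the pointer at the index tab, within about 1 mm by my camera estimate; `job_done()` gave no verdict.

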